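Close the small-parts basket and hang it on the free hook under the shelf

ROBOT

A 6-joint arm with a two-finger parallel gripper is mounted at the origin on the work surface. World frame = base frame: x ahead of the robot, y to its left, z up, the work surface at z = 0. Lengths are in m, angles in degrees, forces in N, time in s.
With the tool pointing down it reaches from about 0.35 to 0.95 m from the base axis. Payload 17.4 kg.
Tool frame: the origin (TCP) lies where the fingers leave the gripper's body, on its centre line; the fingertips stand 84 mm ahead of it and the grasp point (between the pads) lies 65 mm ahead of it (r.hold_point_z is the z of the grasp point in the tool frame, in m); z points along the fingers, y is the line along which they close (so a half turn about z gives the same grasp; the last joint's range is limited). The gripper opens to 93 mm and grips with 3 to 60 N. Pads are 15 mm wide; open, the fingers measure 128 mm over their backs; the gripper's body (75 mm by 188 mm) begins 65 mm behind the grasp point.
Start: joints at [-74.129, 6.646, 82.598, -0, 90.757, -2.166], TCP at [0.209, -0.642, 0.303] pointing down, gripper open.
Joint ranges: [-162.19, 162.19], [-47.58, 125.68], [4.15, 143.07], [-65.23, 245.23], [0.69, 171.88], [-170.13, 170.13]. Speed limits (degrees/s): [108.29, 108.29, 127.2, 180, 180, 180].

INTERFACE

Orientations are given as [roll, pitch, yaw] about the fixed x, y, z axes, in that order (R = Rz(yaw) Ry(pitch) Rx(roll)).
In Python, from rig import r, imaging gives the robot as it stands. Calls block until the motion is done:
- r.move_pose(position, orientation): joint-space move of the TCP to a pose.
- r.move_l(position, rotation=None, feed=0.15, force_limit=None): straight line of the TCP; rotation=None keeps the orientation; feed is the mean speed in m/s. With force_limit (N) it stops when the force on the tool has changed by that much, and returns True; else False.
- r.movej(angles): joint-space move.
- r.move_gripper(opening, f_grip=None): finger opening in m; f_grip is the grip in N (None keeps the last); returns when the fingers have stopped.
- r.dwell(seconds).
- r.solve_ik(position, orientation): joint angles nearest the present ones, or None.
- r.state(): the state.
- imaging.snapshot(name): name is "scene" or "top" or "wrist"; returns a dict with "pixels" (420x560x3 uint8, red, green, blue), "camera_matrix" (3x3 intrinsics, pixels), "dist_coeffs" ([k1, k2, p1, p2, k3] as OpenCV has them; the pictures are not rectified), "position" and "orientation" of the camera in the world; the wrist camera has in their place "tool_from_camera" (4x4, takes a point from camera to tool coordinates, whose origin is the TCP and whose axes are the flange's). Camera axes: x right, y up, looking along -z (the intrinsics and any distortion apply to the point x, -y, -z); pixel columns grow to the right and rows downward; lengths in m; the calibration is good to about 2 mm. A picture is of the moment at which its call begins: read the wrist's pose just before it. There is no depth.
A pose or a line that the arm cannot do raises r.MotionError and nothing moves.
- r.job_done(): hands the job in; it is judged then, once.
The state is a dict: "t": time; "qpos": joint angles; "qd": joint speeds; "tau": joint torques, N m; "ee_pos": TCP position; "eef_rot": TCP orientation; "wrist_force": force on the tool from outside, world axes, zero at the start; "moment": the same for the moment, N m; "opening": finger opening in m; "finger_force": force on a finger pad.
Only numpy, scipy, OpenCV 4.12 (cv2) and the standard library are available. Lean on these libraries where they do the work, as an engineer would, in place of code of your own. Each camera call takes 0.05 s, during which the arm holds its last target. There are 200 camera calls.

TASK

The small-parts basket on the bench has been filled with findings: while it stands there, press its lid fully home so that nothing can fall out. Then hang the basket by its blue handle on the empty red hook under the wire shelf, keeping it upright on the way and setting the handle down into the bend of the hook before you let go, and leave it hanging still. Do not disturb the saw on the other hook or the white pot, glass jar and hammer on the bench.

Things in the scene. Friction and masses are not known exactly. Their poses are not given: they have to be found in the camera images.
- basket: Loose round steel-wire basket, about 0.2 kg with lid, 70 mm across, 50 mm high; origin at the centre of its underside, z up. A rigid upright blue handle (round bar 8 mm thick) spans it in its x-z plane: uprights at x = +-40 mm, 45 to 75 mm up, joined by a half circle of radius 40 mm (to bar centre) about the axis point 75 mm up. Starts standing, its x axis within 0.6 rad of world x
- bail_under (a point): the underside of the handle's crown, on the basket's axis, 111 mm above the basket's underside; axes as the basket's
- basket_lid (a joint): Height of the push-on aluminium lid above home, m: 0 home, 0.010 at most; starts 5 to 9 mm up. The stiff push fit takes about 7 N to move and stays where left (pressing with 14 N is right). Flat disc 70 mm across, 6 mm thick, below the handle, free on both sides of it (basket +y and -y); home, its top is 56 mm above the basket's underside
- lid_top (a point): centre of the lid's top face, z up; it moves with the lid
- shelf: Fixed steel wire shelf on four legs: level wires along y at x = -28 (front), 0, 35, 70, 105, 140 and 170 mm, 4 to 6 mm thick, y = -240 to +240 mm, undersides 315 mm above the bench; a guard rail runs 30 mm above the front wire; 10 mm legs at the four corners; two small tins at its far corners. Origin on the bench below the wire at x = 0; x points away from the robot, y along the shelf, z up
- hook_free: The empty red hook, fixed on the shelf wire at x = 0, of 6 mm wire bent in its own y-z plane; origin at that wire's underside, 315 mm above the bench, axes as the shelf's. The shank runs 70 mm straight down, the bend goes to +y and the tip turns up again at y = +30 mm, ending 52.5 mm below the origin: open to +y, 24 mm between shank and tip
- hook_free_seat (a point): Top of the wire in the bottom of the empty hook's bend, where a handle rests: 15 mm to +y of the shank, 67.5 mm below the shelf wire and 247.5 mm above the bench; axes as the hook's
- hook_taken: The other red hook, the same and pointing the same way, 170 mm along the shelf from the empty one (to either side); a piercing saw hangs on it
- saw_handle (a point): Middle of the wooden handle of the hanging piercing saw, 42 mm to +x of its hook and 150 mm below its seat. The saw is a 6 mm thick frame in the hook's x-z plane, 94 mm wide, 110 mm high, its handle (25 mm thick) reaching 190 mm below the seat; it swings freely on the hook
- pot: loose white plastic pot, 40 mm across and 65 mm high, origin at the centre of its underside; leave alone
- jar: loose open glass jar, 66 mm across and 40 mm high, origin at the centre of its underside; leave alone
- hammer: loose hammer 260 mm long lying along its x axis, origin under its middle; leave alone

How it is judged:
By the outcome, as a careful person would: the job done as asked, in the order asked, and still so for the second after the job is handed in, with the robot touching nothing.
It also fails if it takes over 56 s, if anything falls off the work surface, if the arm or the gripper's body presses on something with over 40 N, if the wrist force passes 120 N, or if a joint passes its speed limit or range.

## Working session

There is one attempt and no reset: what is moved stays moved. The work goes in short steps, each a Python script; the robot and the scene stay as the last script left them, time stands still between calls to the robot, and variables do not carry over. Pictures are saved under pics/ and viewed, at most 13 in all, crops included, and the job is handed in when it is done.

```bash
mkdir -p pics; ls; python3 - <<'E'
from rig import r, imaging
import cv2,numpy as np
ims=[]
for n in ["scene","top"]:
    s=imaging.snapshot(n); cv2.imwrite(f"pics/{n}0.png",s["pixels"][:,:,::-1]); np.savez(f"{n}0.npz",**s)
    print(n,s["camera_matrix"],s["dist_coeffs"],s["position"],s["orientation"])
print(r.state(), r.hold_point_z)
E
```

```text
pics
scene [[450.80781369   0.         283.13642109]
 [  0.         450.80781369 214.32171362]
 [  0.           0.           1.        ]] [0.01624889 0.         0.         0.         0.        ] [0.680334  0.6050347 0.9622606] [ 42.66182553   1.00282702 168.65573615]
top [[536.19542807   0.         278.5954708 ]
 [  0.         536.19542807 208.53752632]
 [  0.           0.           1.        ]] [0.04087642 0.         0.         0.         0.        ] [ 0.36950624 -0.07667464  1.3384526 ] [ 10.323721    -0.20673242 -89.87826947]
{'t': 0.1, 'qpos': array([-7.41315999e+01,  6.67183100e+00,  8.26315260e+01, -2.74558746e-04,
        9.07575735e+01, -2.16555405e+00]), 'qd': array([-0.03937906, -0.10372483, -0.11575623,  0.00107036,  0.08693282,
       -0.07175111]), 'tau': array([ 2.58645079e-03, -7.22890878e+01, -6.23865867e+01,  7.83957378e-02,
        2.28350109e-02, -3.64738025e-05]), 'ee_pos': array([ 0.20893329, -0.64174801,  0.30207787]), 'eef_rot': array([-1.79939103e+02, -2.02804206e-03,  1.80339496e+01]), 'wrist_force': array([-0.35706566,  0.24811688,  0.54934263]), 'moment': array([0.02801455, 0.04688765, 0.03769645]), 'finger_force': 0.0, 'opening': 0.09289654037786993} 0.0653
```

View pics/scene0.png

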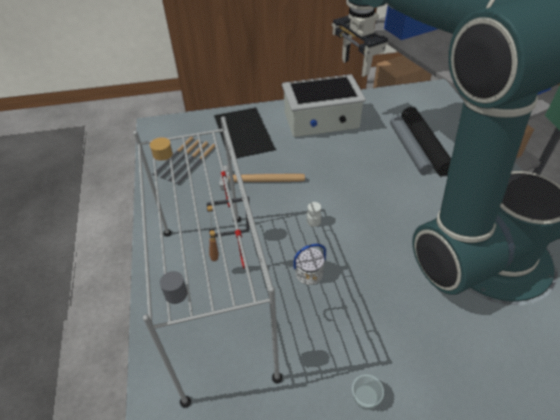

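View pics/top0.png

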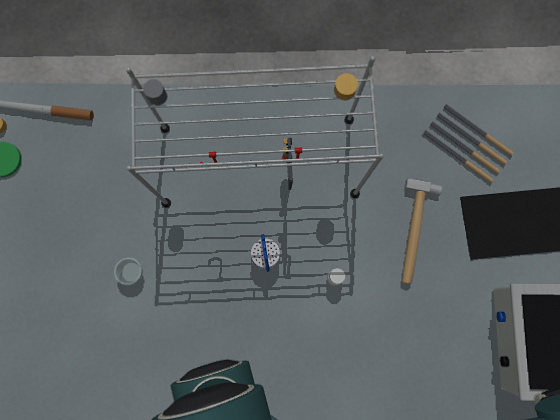

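The pictures show the basket in top at about (265,253), with its blue handle running (263,236)-(268,270), roughly along world x. Red hook blobs are at (213,156) and (298,152), and the saw appears to hang on the right one. Pot is at (337,276), jar at (128,271), hammer at (412,230).

```bash
cat > h.py <<'E'
import numpy as np, cv2
from scipy.spatial.transform import Rotation as R
def ray(s,uv):
    p=cv2.undistortPoints(np.array([[uv]],float),s["camera_matrix"],s["dist_coeffs"])[0,0]
    d=R.from_euler('xyz',s["orientation"],degrees=True).apply([p[0],-p[1],-1]); return np.array(s["position"]),d/np.linalg.norm(d)
def onz(s,uv,z):
    o,d=ray(s,uv); return o+d*(z-o[2])/d[2]
def tri(a,ua,b,ub):
    o1,d1=ray(a,ua);o2,d2=ray(b,ub)
    t=np.linalg.lstsq(np.c_[d1,-d2],o2-o1,rcond=None)[0]
    p,q=o1+t[0]*d1,o2+t[1]*d2; return (p+q)/2,np.linalg.norm(p-q)
def blobs(px,kind,amin=4):
    h=cv2.cvtColor(px,cv2.COLOR_RGB2HSV).astype(int); H,S,V=h[...,0],h[...,1],h[...,2]
    m={'red':((H<6)|(H>172))&(S>150)&(V>60),'blue':(H>105)&(H<130)&(S>130)&(V>50),'white':(S<40)&(V>170)}[kind]
    n,l,st,c=cv2.connectedComponentsWithStats(m.astype(np.uint8))
    return l,[(i,st[i],c[i]) for i in range(1,n) if st[i][4]>=amin]
E
python3 - <<'E'
from h import *
S={n:dict(np.load(n+"0.npz")) for n in("scene","top")}
for n in S:
    for k in('red','blue'):
        for i,st,c in blobs(S[n]["pixels"],k)[1]: print(n,k,st,c.round(1))
t=S["top"]
l,b=blobs(t["pixels"],'blue',30)
for i,st,c in b:
    v,u=np.nonzero(l==i); P=np.array([onz(t,(a,b_),.115)[:2] for a,b_ in zip(u,v)])
    w,V=np.linalg.eigh(np.cov(P.T)); print('blue',P.mean(0),np.degrees(np.arctan2(V[1,1],V[0,1])),np.ptp(P,0))
for nm,uv,z in [('lid',(265.5,253),.063),('pot',(337,276),.065),('jar',(128,271),.03),('hamhead',(424,187),.02),('hamend',(408,280),.02),
 ('wireL',(133,170),.345),('wireR',(380,157),.345),('redL',(213,155),.32),('redR',(298,152),.32)]: print(nm,onz(t,uv,z).round(4))
cs=cv2.resize(S["scene"]["pixels"][150:300,180:360],None,fx=3,fy=3,interpolation=cv2.INTER_CUBIC)
ct=cv2.resize(t["pixels"][130:290,190:320],None,fx=3,fy=3,interpolation=cv2.INTER_CUBIC)
o=np.zeros((480,540+390-130,3),np.uint8)
o[:450,:410]=cs[:,:410]; o[:480,410:]=ct
cv2.imwrite("pics/crop.png",o[:,:,::-1])
E
```

```text
scene red [222 172   3   4   8] [223.  173.5]
scene red [235 230   6   5  18] [237.6 232.2]
scene blue [385   7  51  32 839] [404.2  24.6]
scene blue [538  88  12   6  20] [543.   90.5]
scene blue [311 120   5   6  24] [313.1 122.3]
scene blue [295 244  29  15  51] [307.1 248.6]
scene blue [324 249   1   5   5] [324. 251.]
scene blue [294 261   1   6   6] [294.  263.5]
top red [295 148   7  10  43] [298. 151.]
top red [209 152   7  10  42] [212.2 154.8]
top blue [261 234   8  38 112] [264.7 251.7]
top blue [497 312   9  10  82] [500.8 316.5]
blue [ 0.49210453 -0.0489556 ] -171.29305239751685 [0.08457587 0.01654829]
blue [ 0.34979103 -0.57494677] -171.12854050945805 [0.01965057 0.01807639]
lid [ 0.4942 -0.0498  0.063 ]
pot [ 0.4402 -0.2189  0.065 ]
jar [0.4534 0.2829 0.03  ]
hamhead [ 0.6657 -0.4461  0.02  ]
hamend [ 0.4337 -0.3964  0.02  ]
wireL [0.6241 0.1969 0.345 ]
wireR [ 0.6513 -0.2738  0.345 ]
redL [0.6615 0.0491 0.32  ]
redR [ 0.6682 -0.1179  0.32  ]
```

View pics/crop.png

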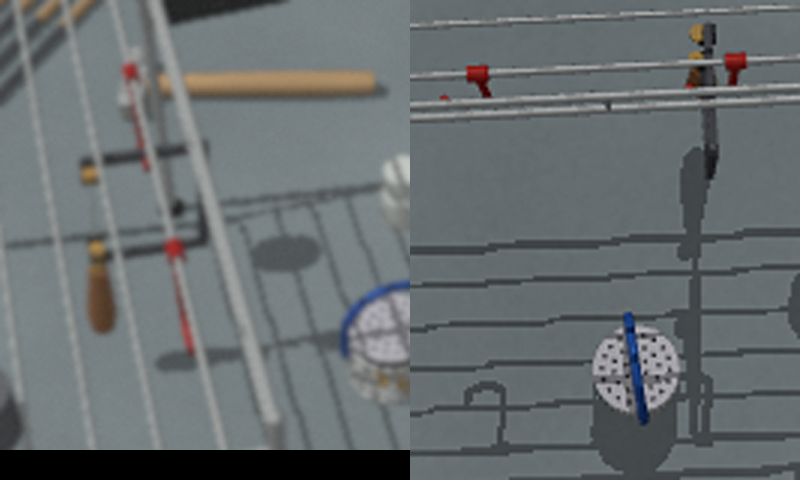

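Crop: the free hook has its clamp at top (212,155) and scene (238,232), with the bend toward +y. The saw is on the -y hook, with its handle at scene (213,250). Next I'll check IK, then move above the basket for a close look.

```bash
cat >> h.py <<'E'
def wray(r,imaging,name=None):
    st=r.state(); s=imaging.snapshot("wrist")
    T=np.eye(4);T[:3,:3]=R.from_euler('xyz',st["eef_rot"],degrees=True).as_matrix();T[:3,3]=st["ee_pos"]
    C=T@np.array(s["tool_from_camera"]); s["position"]=C[:3,3]; s["orientation"]=R.from_matrix(C[:3,:3]).as_euler('xyz',degrees=True)
    if name: cv2.imwrite(name,s["pixels"][:,:,::-1])
    return s
def tilt(yaw,beta,flip=0):
    y,b=np.radians([yaw,beta]); z=np.array([np.cos(y)*np.cos(b),np.sin(y)*np.cos(b),-np.sin(b)])
    ya=np.array([np.sin(y),-np.cos(y),0])*(-1 if flip else 1); M=np.c_[np.cross(ya,z),ya,z]
    return R.from_matrix(M).as_euler('xyz',degrees=True),z
E
python3 - <<'E'
from h import *
from rig import r,imaging
S={n:dict(np.load(n+"0.npz")) for n in("scene","top")}
print('clamp',tri(S['scene'],(237.6,232.2),S['top'],(212.2,154.8)),'taken',tri(S['scene'],(223,173.5),S['top'],(298,151)))
r.move_pose([.50,-.05,.28],[180,0,8.7])
s=wray(r,imaging,"pics/w1.png"); np.savez("w1.npz",**s)
for k in('blue','white'):
  l,b=blobs(s["pixels"],k,150)
  for i,st,c in b: print(k,st,c.round(1),onz(s,c,.115 if k=='blue' else .063).round(4))
for flip in(0,1):
  for be in(20,30,35,40,45,55):
    o=[]
    for c,yaw in(((.493,-.0495,.075),8.7),((.661,.064,.24),3),((.661,.12,.24),3)):
        e,z=tilt(yaw,be,flip); q=r.solve_ik(list(np.array(c)-z*(.040+r.hold_point_z)),list(e)); o.append(None if q is None else np.round(q).astype(int).tolist())
    print(flip,be,o)
print(r.state()["t"])
E
```

```text
clamp (array([0.66473412, 0.04998364, 0.31965709]), np.float64(0.0054417290018594095)) taken (array([ 0.67352383, -0.11875658,  0.31958861]), np.float64(0.006235298224265952))
blue [277 155   8  95 731] [280.5 202.5] [ 0.5083 -0.0477  0.115 ]
white [247 175  28  30 532] [260.4 189.5] [ 0.5035 -0.0281  0.063 ]
white [286 178  29  32 661] [299.8 193.6] [ 0.5053 -0.0673  0.063 ]
white [248 209  23  22 250] [260.6 218.1] [ 0.4739 -0.0321  0.063 ]
white [286 213  26  19 281] [296.3 221.2] [ 0.476  -0.0685  0.063 ]
white [419 257  26   9 152] [432.6 261.1] [ 0.4528 -0.2215  0.063 ]
white [414 269  32  18 361] [429.1 276.6] [ 0.4341 -0.2233  0.063 ]
0 20 [None, [4, -31, 131, -3, 11, 93], [12, -29, 129, -41, 13, 133]]
0 30 [None, [4, -30, 125, -1, 25, 91], [12, -28, 124, -18, 26, 110]]
0 35 [None, [4, -28, 121, -1, 32, 91], [11, -26, 120, -13, 32, 106]]
0 40 [None, [4, -26, 118, -1, 38, 91], [11, -24, 117, -10, 38, 103]]
0 45 [[-23, -45, 142, 30, 47, 45], [4, -24, 114, -1, 44, 91], [11, -22, 113, -8, 44, 101]]
0 55 [[-19, -39, 136, 19, 53, 55], [3, -18, 107, 0, 56, 91], [10, -17, 106, -5, 56, 99]]
1 20 [None, [4, -31, 131, -3, 11, -87], [12, -29, 129, -41, 13, -47]]
1 30 [None, [4, -30, 125, -1, 25, -89], [12, -28, 124, -18, 26, -70]]
1 35 [None, [4, -28, 121, -1, 32, -89], [11, -26, 120, -13, 32, -74]]
1 40 [None, [4, -26, 118, -1, 38, -89], [11, -24, 117, -10, 38, -77]]
1 45 [[-23, -45, 142, 30, 47, -135], [4, -24, 114, -1, 44, -89], [11, -22, 113, -8, 44, -79]]
1 55 [[-19, -39, 136, 19, 53, -125], [3, -18, 107, 0, 56, -89], [10, -17, 106, -5, 56, -81]]
2.5
```

View pics/w1.png

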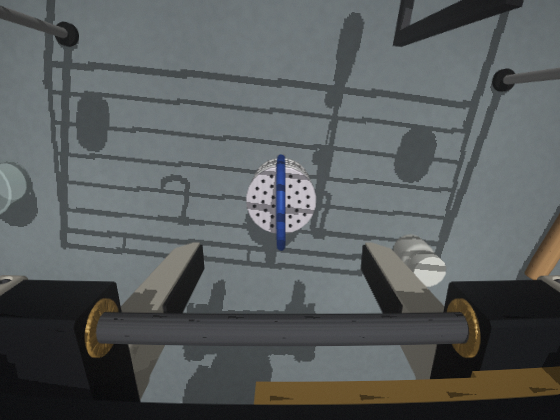

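w1: the lid circle is centred at about (281.5,201.5), and the handle is vertical at column 280, so yaw 8.7° is right. Pressing the lid now.

```bash
python3 - <<'E'
from h import *
from rig import r,imaging
t=dict(np.load("top0.npz")); w=dict(np.load("w1.npz"))
c,g=tri(t,(265.5,253),w,(281.5,201.5)); print('lid',c,g, onz(w,(281.5,201.5),.063),'yawends',[onz(w,p,.115)[:2] for p in((281.5,157),(281,247))])
c=(c[:2]+onz(t,(265.5,253),.063)[:2]+onz(w,(281.5,201.5),.063)[:2])/3; print(c)
r.move_gripper(.027)
r.move_pose([c[0],c[1],.175],[180,0,8.7])
f0=r.state()["wrist_force"]
hit=r.move_l([c[0],c[1],.130],feed=.02,force_limit=14)
s=r.state(); print(hit,s["ee_pos"],s["wrist_force"]-f0,s["moment"])
r.move_l([c[0],c[1],.28],feed=.2)
s=wray(r,imaging,"pics/w2.png"); np.savez("w2.npz",**s)
for z in(0,):
  for be in(45,47,48,50):
    e,zz=tilt(8.7,be,1); p=np.array([c[0],c[1],.075])-zz*(.04+r.hold_point_z)
    print(be,[r.solve_ik(list(p+[0,0,d]),list(e)) is not None for d in(0,.01,.03,.06,.1)])
print(r.state()["t"])
E
```

```text
lid [ 0.49426896 -0.05017832  0.06247258] 0.0007245866915650858 [ 0.49447765 -0.05051422  0.063     ] yawends [array([ 0.54558768, -0.04291498]), array([ 0.46871384, -0.05404875])]
[ 0.49430205 -0.05017477]
True [ 0.49441268 -0.0501744   0.14030753] [-2.0496902   0.01872527  7.00806462] [ 0.13916102  0.30190532 -0.00239847]
45 [True, True, True, False, False]
47 [True, True, True, True, True]
48 [True, True, True, True, True]
50 [True, True, True, True, True]
6.6333
```

View pics/w2.png

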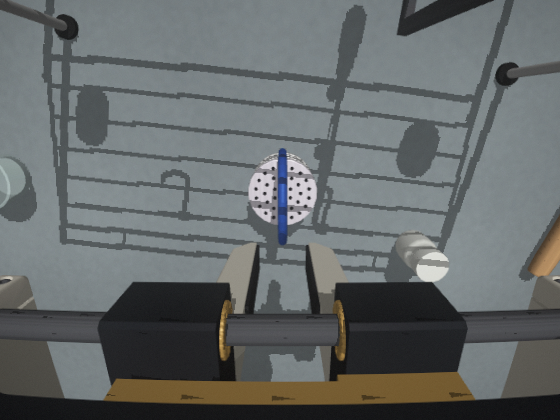

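w2: the lid now sits lower, centred at about (282,190). The tip stopped at 56.3 mm, so it is at or very near home. One more press will confirm it, and I'll check the camera offset.

```bash
python3 - <<'E'
from h import *
from rig import r,imaging
c=np.array([.4943,-.0502])
r.move_l([c[0],c[1],.150],feed=.2); r.dwell(.2)
f0=r.state()["wrist_force"]
hit=r.move_l([c[0],c[1],.130],feed=.012,force_limit=14)
s=r.state(); print(hit,s["ee_pos"],s["wrist_force"]-f0)
r.move_l([c[0],c[1],.22],feed=.2)
w=dict(np.load("w2.npz")); print(np.array(w["tool_from_camera"]).round(3))
for fl in(0,1):
    e,zz=tilt(8.7,48,fl); p=np.array([c[0],c[1],.075])-zz*(.04+r.hold_point_z)
    print(fl,p,[np.round(r.solve_ik(list(p+[0,0,d]),list(e))).astype(int).tolist() for d in(0,.1)])
    e,zz=tilt(3,48,fl); p=np.array([.662,.064,.24])-zz*(.04+r.hold_point_z); print(np.round(r.solve_ik(list(p),list(e))))
print(r.state()["t"],r.state()["qpos"].round())
E
```

```text
True [ 0.49431109 -0.05022027  0.14026123] [-2.4587614   0.94494451  9.56110858]
[[-0.001  0.957  0.291  0.081]
 [ 1.     0.001  0.    -0.   ]
 [ 0.     0.291 -0.957 -0.083]
 [ 0.     0.     0.     1.   ]]
0 [ 0.42465126 -0.06085775  0.15325315] [[-21, -43, 140, 27, 48, 48], [-21, -46, 133, 23, 58, 54]]
[  3. -22. 112.  -0.  48.  91.]
1 [ 0.42465126 -0.06085775  0.15325315] [[-21, -43, 140, 27, 48, -132], [-21, -46, 133, 23, 58, -126]]
[  3. -22. 112.  -0.  48. -89.]
9.1167 [ -9. -14. 110.   0.  84.  73.]
```

The lid is home: the second press stopped at the same height, 56.2 mm. Next is a close look at the hook from in front, with the tilted gripper and camera underneath.

```bash
python3 - <<'E'
from h import *
from rig import r,imaging
r.move_gripper(.030)
e,z=tilt(3,40,1)
for k,y in enumerate((.0,.12)):
    p=np.array([.55,y,.25])-z*(.04+r.hold_point_z)
    r.move_pose(list(p),list(e)) if k==0 else r.move_l(list(p),feed=.2)
    r.dwell(.15)
    s=wray(r,imaging,f"pics/h{k}.png"); np.savez(f"h{k}.npz",**s)
    for i,st,c in blobs(s["pixels"],'red',15)[1]: print(k,st,c.round(1))
a,b=[cv2.resize(cv2.imread(f"pics/h{k}.png"),(400,300)) for k in(0,1)]
cv2.imwrite("pics/h.png",np.hstack([a,b])); print(r.state()["t"])
E
```

```text
0 [172 269  18  13 104] [182.1 274.3]
0 [347 270  13  12  67] [353.5 275.4]
0 [155 275   7   7  34] [157.7 278.2]
1 [ 53 265  20  20 134] [ 65.  273.3]
1 [204 267  15  15  83] [210.3 273.9]
1 [ 33 274  12  32 154] [ 38.4 287.7]
13.175
```

View pics/h.png

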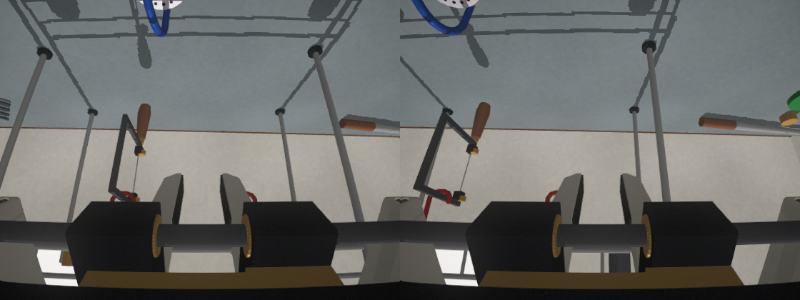

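The view is inverted (image up is world down). In h0 the free hook's tip side shows right of the finger, with its outer edge at column 360 and bottom at row 270. In h1 the shank side shows, with its outer edge at column 204 and bottom at row 267. The saw is clearly on the other hook.

```bash
python3 - <<'E'
from h import *
from rig import r,imaging
H=[dict(np.load(f"h{k}.npz")) for k in(0,1)]
def onx(s,uv,x):
    o,d=ray(s,uv); return o+d*(x-o[0])/d[0]
for X in(.661,.665):
    print(X,'tipouter',onx(H[0],(360,279),X),'shankouter',onx(H[1],(204,279),X),'bottom',onx(H[0],(348,269.5),X)[2],onx(H[1],(218,266.5),X)[2])
for s,i in zip(H,(0,1)):
    l,b=blobs(s["pixels"],'red',15)
    for j,st,c in b:
        m=(l==j); rows=np.nonzero(m.any(1))[0]; print(i,[(v,np.nonzero(m[v])[0].min(),np.nonzero(m[v])[0].max()) for v in rows if st[0]>190 and st[0]<400])
t=dict(np.load("top0.npz")); print([onz(t,p,0)[:2].round(3) for p in((166,203),(355,193),(165,129),(349,119))])
E
```

```text
0.661 tipouter [0.661      0.08296302 0.25438788] shankouter [0.661      0.04854865 0.25599772] bottom 0.244958281676379 0.2435889910599014
0.665 tipouter [0.665      0.08417627 0.25367745] shankouter [0.665      0.04776081 0.25530673] bottom 0.24412498213557687 0.24273628073672582
0 []
0 [(np.int64(270), np.int64(347), np.int64(350)), (np.int64(271), np.int64(348), np.int64(352)), (np.int64(272), np.int64(348), np.int64(354)), (np.int64(273), np.int64(348), np.int64(354)), (np.int64(274), np.int64(349), np.int64(355)), (np.int64(275), np.int64(351), np.int64(356)), (np.int64(276), np.int64(353), np.int64(357)), (np.int64(277), np.int64(353), np.int64(357)), (np.int64(278), np.int64(354), np.int64(358)), (np.int64(279), np.int64(354), np.int64(359)), (np.int64(280), np.int64(355), np.int64(359)), (np.int64(281), np.int64(355), np.int64(359))]
0 []
1 []
1 [(np.int64(267), np.int64(218), np.int64(218)), (np.int64(268), np.int64(216), np.int64(218)), (np.int64(269), np.int64(212), np.int64(218)), (np.int64(270), np.int64(210), np.int64(217)), (np.int64(271), np.int64(209), np.int64(217)), (np.int64(272), np.int64(208), np.int64(216)), (np.int64(273), np.int64(208), np.int64(213)), (np.int64(274), np.int64(207), np.int64(212)), (np.int64(275), np.int64(206), np.int64(211)), (np.int64(276), np.int64(205), np.int64(210)), (np.int64(277), np.int64(205), np.int64(209)), (np.int64(278), np.int64(205), np.int64(209)), (np.int64(279), np.int64(205), np.int64(208)), (np.int64(280), np.int64(205), np.int64(208)), (np.int64(281), np.int64(204), np.int64(208))]
1 []
[array([0.627, 0.205]), array([ 0.654, -0.276]), array([0.823, 0.215]), array([ 0.852, -0.264])]
```

```bash
python3 - <<'E'
from h import *
from rig import r,imaging
e,z=tilt(8.5,48,1); p=np.array([.4943,-.0502,.075])-z*(.04+r.hold_point_z)
r.move_pose(list(p+[0,0,.08]),list(e))
s=r.state();print(s["t"],s["ee_pos"]-p)
f0=s["wrist_force"]
print(r.move_l(list(p),feed=.08,force_limit=10))
r.move_gripper(0.004,f_grip=45)
s=r.state(); print(s["opening"],s["finger_force"],s["wrist_force"]-f0,s["ee_pos"]-p,s["t"])
im=imaging.snapshot("scene")["pixels"]
w=wray(r,imaging,"pics/g.png")
o=np.hstack([cv2.resize(im[180:330,220:400],(400,333))[:,:,::-1],cv2.resize(w["pixels"],(400,300))[:,:,::-1][:, :] if False else cv2.resize(w["pixels"],(400,333))[:,:,::-1]])
cv2.imwrite("pics/g2.png",o)
E
```

```text
14.1667 [1.26640231e-04 6.23201803e-06 8.03594743e-02]
False
0.0066989645731360264 44.95290342718363 [-1.39951191 -0.09144394  0.88898866] [5.79042477e-05 9.20903276e-06 1.98171100e-04] 15.8417
```

View pics/g2.png

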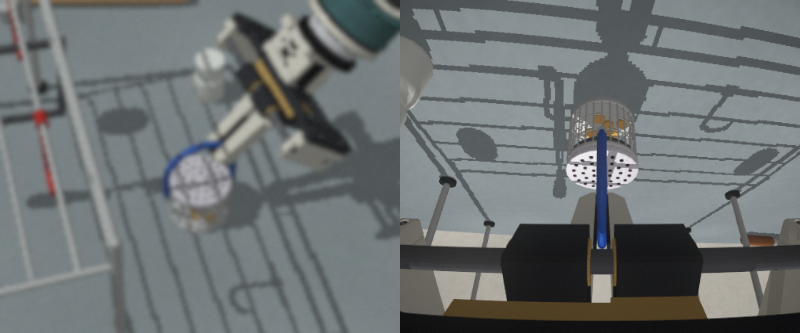

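The handle is gripped between the pads at opening 6.7 mm. In the wrist crop the blue bar runs straight between the fingers at column 602, and the basket stands upright. Lifting and moving beside the hook.

```bash
cat >> h.py <<'E'
def tcp(r,c,yaw,beta=48):
    e,z=tilt(yaw,beta,1); return list(np.array(c)-z*(.04+r.hold_point_z)),list(e)
E
python3 - <<'E'
from h import *
from rig import r,imaging
for c,yaw,f in(((.4943,-.0502,.105),8.5,.06),((.575,.08,.2365),3.2,.12),((.575,.106,.2365),3.2,.1)):
    p,e=tcp(r,c,yaw); r.move_l(p,e,feed=f)
r.dwell(.3)
w=wray(r,imaging,"pics/c1.png"); im=imaging.snapshot("scene")["pixels"]
s=r.state(); print(s["t"],s["opening"],s["wrist_force"],s["moment"],s["ee_pos"]-p)
o=np.hstack([cv2.resize(im[150:330,180:380],(400,360)),cv2.resize(w["pixels"],(400,360))])[:,:,::-1]
cv2.imwrite("pics/c2.png",o)
E
```

```text
19.2667 0.006936067111107913 [ 0.75644021 -0.4431337  -1.99295583] [0.07935626 0.45206448 0.01839589] [ 3.02565769e-05 -2.87113541e-04  3.92828059e-05]
```

View pics/c2.png

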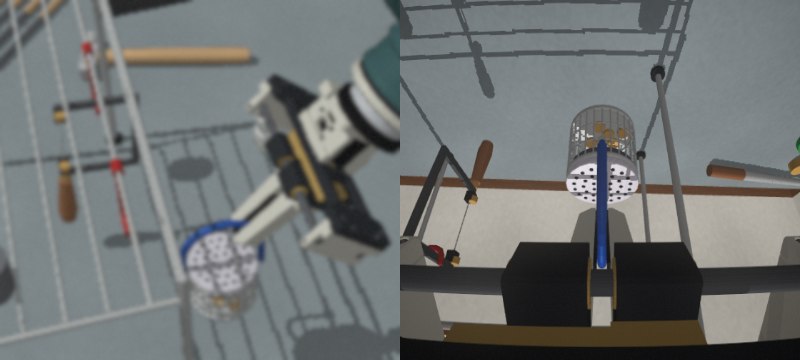

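Basket upright, with no slip in the hand (lid centre at the same wrist pixel row, about 215). Entering beside the hook tip.

```bash
python3 - <<'E'
from h import *
from rig import r,imaging
for c,f in(((.575,.098,.2375),.1),((.664,.098,.2375),.05),((.664,.066,.2375),.03)):
    p,e=tcp(r,c,3.2); print(r.move_l(p,e,feed=f,force_limit=6))
r.dwell(.3)
w=wray(r,imaging,"pics/d1.png"); im=imaging.snapshot("scene")["pixels"]; tp=imaging.snapshot("top")["pixels"]
s=r.state(); print(s["t"],s["wrist_force"],s["moment"],s["ee_pos"]-p)
o=np.hstack([cv2.resize(im[200:300,190:290],(400,400)),cv2.resize(w["pixels"][150:350,180:380],(400,400))])[:,:,::-1]
cv2.imwrite("pics/d2.png",o)
E
```

```text
False
False
False
23.1167 [-0.7592785  -0.39367777 -1.83439688] [-0.00122365  0.51681038 -0.02823355] [-5.58103466e-06  4.81701889e-05 -3.25030655e-05]
```

View pics/d2.png

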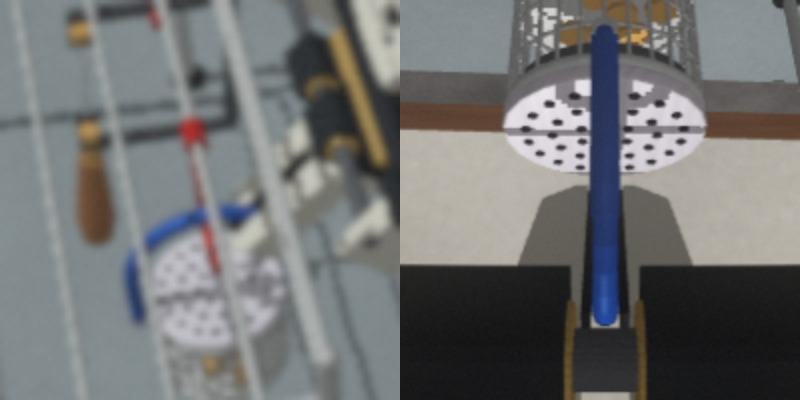

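The blue crown passes at scene crop (210,215), behind the thick tip part of the hook and with the shank beyond. So it is above the bend. Lowering now.

```bash
python3 - <<'E'
from h import *
from rig import r,imaging
p,e=tcp(r,(.664,.066,.216),3.2); print(r.move_l(p,e,feed=.03,force_limit=5)); r.dwell(.2)
f0=r.state()["wrist_force"]
p,e=tcp(r,(.664,.066,.2065),3.2); print(r.move_l(p,e,feed=.01,force_limit=2)); r.dwell(.2)
s=r.state(); print(s["t"],s["wrist_force"]-f0,s["moment"],s["ee_pos"]-p)
w=wray(r,imaging,"pics/e1.png"); im=imaging.snapshot("scene")["pixels"]
o=np.hstack([cv2.resize(im[200:300,190:290],(400,400)),cv2.resize(w["pixels"][150:350,180:380],(400,400))])[:,:,::-1]
cv2.imwrite("pics/e2.png",o)
E
```

```text
False
True
24.95 [3.0118501  0.12717024 6.47729763] [ 0.08765883 -0.59588096  0.02323128] [-4.12289086e-05 -1.70493464e-08  4.51823475e-03]
```

View pics/e2.png

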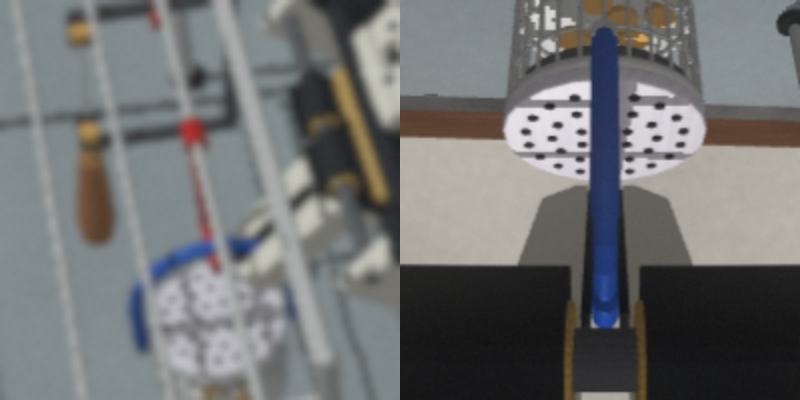

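Contact came at the expected height (crown underside at about 247 mm), with the handle in the bend. Easing, releasing and backing straight out.

```bash
python3 - <<'E'
from h import *
from rig import r,imaging
p,e=tcp(r,(.664,.066,.2113),3.2); r.move_l(p,e,feed=.005); r.dwell(.2)
s=r.state(); print(s["wrist_force"],s["moment"])
r.move_gripper(.012); r.dwell(.3); r.move_gripper(.034); r.dwell(.5)
q=np.array(p); d=np.array([np.cos(np.radians(3.2)),np.sin(np.radians(3.2)),0])
print(r.move_l(list(q-d*.13),feed=.06,force_limit=5))
r.dwell(5)
ims=[]
for k in range(2):
    ims.append(imaging.snapshot("scene")["pixels"]); w=wray(r,imaging); ims.append(w["pixels"]); r.dwell(.4)
print([np.abs(ims[k].astype(int)-ims[k+2]).max() for k in(0,1)],r.state()["t"],r.state()["wrist_force"])
o=np.hstack([cv2.resize(ims[2][130:330,160:360],(400,400)),cv2.resize(ims[3],(400,400))])[:,:,::-1]
cv2.imwrite("pics/f2.png",o)
E
```

```text
[ 0.59350354 -0.05525847  2.67425078] [ 0.06436633 -0.17048727 -0.00779935]
False
[np.int64(18), np.int64(44)] 35.65 [ 0.43193916 -0.15781845 -0.1236438 ]
```

View pics/f2.png

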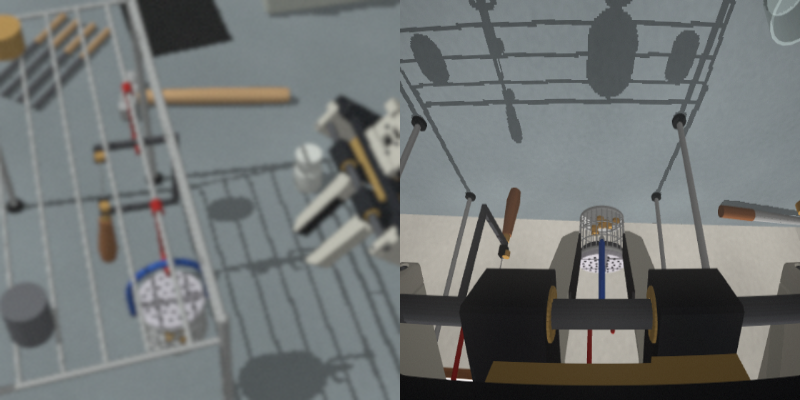

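The basket hangs upright on the free hook: scene crop (170,300), wrist crop (602,240). The saw is undisturbed. I'll let any remaining swing die out, then hand in.

```bash
python3 - <<'E'
from h import *
from rig import r,imaging
for k in range(3):
    r.dwell(3.5); a=wray(r,imaging)["pixels"]; r.dwell(.25); b=wray(r,imaging)["pixels"]
    print(r.state()["t"],(np.abs(a.astype(int)-b).max(2)>25).sum())
print(r.job_done())
E
```

```text
39.5 3
43.35 1
47.2 1
the job is handed in; nothing more can be done
None
```

The lid is pressed home and the basket hangs by its handle in the bend of the empty hook, upright and still. The gripper is clear of it, and the job was handed in at about 47 s; I gave the pot, jar and hammer no separate final check, though no move went near them.

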